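# Load the blood analyser and hold its sprung chamber flap open

### The arm

A 6-joint arm with a two-finger parallel gripper is mounted at the origin on the work surface. World frame = base frame: x ahead of the robot, y to its left, z up, the work surface at z = 0. Lengths are in mm, angles in rad, forces in N, time in s.
With the tool pointing down it reaches from about 400 to 925 mm from the base axis. Payload 12.5 kg.
Tool frame: the origin (TCP) lies midway between the tips of the shut fingers; the grasp point (between the pads) lies 19 mm behind it; z points along the fingers, y is the line along which they close (so a half turn about z gives the same grasp; the last joint's range is limited). The gripper opens to 95 mm and grips with 3 to 60 N. Pads are 20 mm wide; open, the fingers measure 119 mm over their backs; the gripper's body (75 mm by 180 mm) begins 59 mm behind the grasp point.
Start: joints at [-1.399, 0.491, 1.559, -0, 1.092, -0.106], TCP at [171.423, -601.05, 214.661] pointing down, gripper open.
Joint ranges: [-3.1, 3.1], [-0.84, 2.19], [0.05, 2.79], [-1.13, 4.28], [0.06, 2.93], [-2.69, 2.69]. Speed limits (rad/s): [2.22, 2.22, 2.79, 3.14, 3.14, 3.14].

### API

Orientations are given as [roll, pitch, yaw] about the fixed x, y, z axes, in that order (R = Rz(yaw) Ry(pitch) Rx(roll)).
In Python, from cell import env gives the robot as it stands.
- The arm moves only by the tool carry_out, never from a script. Its argument "series" is a list of rows, each a list of 4 numbers: the shift along the world's x, y, z normalised to -1 to 1, where 1 is 5 cm, then the turn about the world's z normalised to -1 to 1, where 1 is 6 degrees. In form: [[x, y, z, turn], ...]. A call has exactly 5 rows; each row shifts and turns the commanded pose from where the row before left it; what a row does not reach is not made up. A row lasts 1/10 s, in which the tool goes at most 50 mm and 8.59 degrees, less where a joint would pass 70% of its speed; a pose out of reach is approached as far as the arm can. A call with a number of a shift or a turn outside -1 to 1 is refused whole. A call with a gripper value outside its range is refused whole. "fingers" is the closure, from -1 (fully open) to 1 (shut), set as the call begins (left out, the last holds). The fingers move at their own pace and stop on an object; the grip force is fixed at half the most. Time passes only in rows, so rows that do not move let the fingers close, or fill a call up. It gives the time, the measured TCP pose, the force, the opening and the grip force at its end, in the units of the state.
- env.state(): the state, without advancing time (a new reading comes with each control period).
- env.read_camera(name): name is "scene" or "side" or "wrist"; returns the picture (420x560x3 uint8, red, green, blue); there is no depth.
- env.calibration(name): a dict with "K" (3x3 intrinsics, pixels), "pose" (4x4, takes a point from camera to world coordinates). Camera axes: x right, y down, z forward; pixel columns grow to the right and rows downward; lengths in mm; the calibration is good to about 2 mm. A picture is of the moment at which its call begins: read the wrist's pose just before it. calibration takes no time and is no camera call; for the wrist camera it gives the pose at the moment of the call.
- env.job_done(): hands the job in; it is judged then, once.
Trained networks look in the newest picture that a camera, given by its name, has taken for a name from the list of things; names that differ only in an ending like _2 or _b are one class to them, and where a whole thing is asked for, a point or a joint stands for the part that bears it (a point fixed in the world has none). Each returns a list of dicts, best first, with "conf" (0 to 1); they miss things now and then, are a little off and sometimes report something else, mostly with a low value. They report only what shows in the picture. A call takes as long as a camera call.
- env.look_for(camera, label): "position" ([row, column] as shares, 0 to 1, of the picture: columns of its width, rows of its height, amid what is visible of it).
The state is a dict: "t": time; "joints": joint angles; "qvel": joint speeds; "tau": joint torques, N m; "eef_pos": TCP position; "tcp_rot": TCP orientation; "ft_force": force on the tool from outside, world axes, zero at the start; "moment": the same for the moment, N m; "opening": opening from 0.0 (shut) to 1.0 (fully open); "grip_force": force on a finger pad.
Only numpy, scipy, OpenCV 4.12 (cv2) and the standard library are available. Lean on these libraries where they do the work, as an engineer would, in place of code of your own. Each camera call takes 0.05 s, during which the arm holds its last target. There are 200 camera calls.

### The job

Set the analyser up for the next test: stand the short capped blood tube from the rack upright in the well of the open sample drawer, let go of it, and push the drawer fully shut. Then lift the flap over the measuring chamber by its bow handle and hold it open at 60 degrees from closed so that I can slide the test strip in; it springs shut if you let go, so finish while still gripping the handle with the flap held still at that angle. Keep the tube upright and leave everything else where it stands.

Things in the scene. Friction and masses are not known exactly. Their poses are not given: they have to be found in the camera images.
- analyser: cream blood analyser on a black tray, 300 mm deep, fixed. Origin: under its middle on the bench; x from its front (facing the robot, x = -150 mm) to its back, y to the left, z up. y 0 to 130 mm: console sloping up from 62 to 178 mm high; y -130 to 0: deck 135 mm high, drawer below, flap on top; above the drawer the front bevels back 22 mm from 104 to 135 mm high. Tray goes on to y = 205 mm
- drawer (a joint): sample drawer, slides out of the analyser's front along its -x, value in m: 0 = fully shut, at most 0.1; found 0.06 to 0.078 open. Smoke-grey front plate 112 mm wide, 10 mm thick, 10 to 89 mm above the bench; shut, its back lies on the analyser's front face. Inside 98 mm wide, side walls 34 mm above the bench. About 2 N of friction; stays where it is left
- drawer_pull (a point): middle of the front edge of the drawer's pull, a smoke-grey lip 60 mm wide (y) and 12 mm thick (z), standing 22 mm out from the drawer's front plate, 71 mm above the bench; moves with the drawer. Orientation as the analyser's
- drawer_well (a point): centre of the mouth of the one round well in the drawer (white block 50 x 50 mm, top 40 mm above the bench), 45 mm behind the outside of the drawer's front plate; 17 mm across, 24 mm deep; moves with the drawer. A seated tube's origin lies 24 mm below this point. Orientation as the analyser's
- rack: white tube rack block, 160 mm long (its x), 50 mm wide (its y), 30 mm high, fixed to the bench, with four wells (17 mm across, 24 mm deep) at x = -60, -20, 20, 60 mm along its middle line; one is empty. Origin: centre of its underside, z up
- sample_tube: the short capped blood tube: clear, diameter 13 mm, 62 mm tall, its foot narrowing to 10 mm over the last 3 mm, its top 14 mm a grey cap 15 mm across, 14 g; stands in one of the rack's wells, the only short tube there, its underside 6 mm above the bench. Origin: centre of its underside, z up
- flap (a joint): smoke-grey flap over the measuring chamber, 125 mm long (x), 114 mm wide, 8 mm thick, lying flat on the deck at 0, hinged along its rear edge (parallel to the analyser's y); its front edge rises up and back. Value in rad, 0 = closed, stop at 1.65; 60 degrees = 1.047. About 0.2 kg, with a spring that shuts it from any angle (about 2 to 3 N at the handle)
- flap_hinge (a point): middle of the flap's hinge line, at the underside of its rear edge, 137 mm above the bench; the hinge line runs along the analyser's y
- flap_grip: the flap's bow handle: round aluminium bar, diameter 10 mm, 70 mm long, parallel to the hinge, on two legs at its ends, its axis 32 mm off the flap's upper face. Origin: middle of the bar; y along the bar, and with the flap closed x and z as the analyser's (it turns with the flap). Closed, it lies 105 mm in front of and 40 mm above the hinge point
- tall_tube_a: capped clear blood tube, diameter 13 mm, 86 mm tall, grey cap 15 mm across, standing in a rack well; bystander, leave it. Origin: centre of its underside, z up
- tall_tube_b: capped clear blood tube, diameter 13 mm, 86 mm tall, grey cap 15 mm across, standing in a rack well; bystander, leave it. Origin: centre of its underside, z up
- canister_0: closed white test-strip canister, diameter 31 mm (cap 35 mm), 115 mm tall, standing on the black tray left of the analyser's console; bystander, leave it. Origin: centre of its underside
- canister_1: closed white test-strip canister, diameter 31 mm (cap 35 mm), 115 mm tall, standing on the black tray left of the analyser's console; bystander, leave it. Origin: centre of its underside
- canister_2: closed white test-strip canister, diameter 31 mm (cap 35 mm), 115 mm tall, standing on the black tray left of the analyser's console; bystander, leave it. Origin: centre of its underside
- pipette: grey hand pipette lying on the bench, 257 mm long, 28 mm thick; bystander, leave it. Origin under its middle, x along it to the tip
- slide_box: upright cardboard box of microscope slides, 85 x 35 x 78 mm high; bystander, leave it. Origin: centre of its underside
- alcohol: white plastic bottle, diameter 68 mm, 180 mm tall; bystander, leave it. Origin: centre of its underside

How it is judged (in metres and radians):
On the way, in this order (a step that is already met when the one before it is completed fails the run):
1. the short tube stands seated in the drawer's well, let go, with the flap still closed (z of sample_tube in the frame of drawer_well below -0.018 m and horizontal distance between sample_tube and drawer_well below 0.006 m and angle between sample_tube's own z axis and vertical below 0.35 rad and contact force between the fingers and sample_tube below 0.05 N and value of joint flap below 0.1 rad), for 0.2 s.
2. the drawer is fully shut with the tube in it, the flap still closed (value of joint drawer below 0.005 m and z of sample_tube in the frame of drawer_well below -0.018 m and horizontal distance between sample_tube and drawer_well below 0.006 m and angle between sample_tube's own z axis and vertical below 0.35 rad and value of joint flap below 0.1 rad), for 0.2 s.
3. the flap is held by its handle at 60 degrees (value of joint flap between 0.925 and 1.169 rad and contact force between the fingers and flap_grip above 0.5 N and velocity of joint flap between -0.08 and 0.08 rad/s), for 0.3 s.
At the end, for the whole second after the job is handed in: The fingers still grip the flap's bow handle (contact force over 0.5 N) and hold the flap still at 60 degrees from closed, within 7 degrees; the drawer is shut to within 5 mm; the short tube stands in the drawer's well (leaning less than 20 degrees), seated to within 6 mm of its floor (all of step 3 and value of joint drawer below 0.005 m and z of sample_tube in the frame of drawer_well below -0.018 m and horizontal distance between sample_tube and drawer_well below 0.006 m and angle between sample_tube's own z axis and vertical below 0.35 rad); the arm keeps its last pose, push and grip.
It fails at once if the sample tube is tipped past 45 degrees (angle between sample_tube's own z axis and vertical above 0.79 rad).
It fails at once if a tall tube is shifted by more than 20 mm or knocked over (distance of any of tall_tube_a, tall_tube_b from where it was at the start of the episode above 0.02 m or angle between any of tall_tube_a, tall_tube_b's own z axis and vertical above 0.5 rad).
It fails at once if a canister is shifted by more than 20 mm or knocked over (distance of any of canister_0, canister_1, canister_2 from where it was at the start of the episode above 0.02 m or angle between any of canister_0, canister_1, canister_2's own z axis and vertical above 0.5 rad).
It fails at once if the pipette, slide box or bottle is shifted by more than 20 mm or knocked over (distance of any of pipette, slide_box, alcohol from where it was at the start of the episode above 0.02 m or angle between any of slide_box, alcohol's own z axis and vertical above 0.5 rad).
It also fails if it takes over 69 s, if anything falls off the work surface, if the arm or the gripper's body presses on something with over 40 N, if the wrist force passes 120 N, or if a joint passes its speed limit or range.

## Working session

There is one attempt and no reset: what is moved stays moved. The work goes in short steps, Python scripts to look and compute and a tool call to move; the robot and the scene stay as the last step left them, time stands still between calls to the robot, and variables do not carry over. Pictures are saved under pics/ and viewed, at most 13 in all, crops included, and the job is handed in when it is done.

Besides the shell and the picture viewer there is one more tool, called in YAML: its name, and indented under it one key for each argument. carry_out: Moves the arm, as the interface text tells. Its arguments: {"type":"object","properties":{"series":{"type":"array","items":{"type":"array","items":{"type":"number","minimum":-1,"maximum":1}}},"fingers":{"type":"number"}},"required":["series"]}

```bash
mkdir -p pics; cat > h.py <<'E'
import numpy as np, cv2
from cell import env
def shot(c,name=None):
    cal=env.calibration(c); im=env.read_camera(c)
    if name: cv2.imwrite(f'pics/{name}.png',im[:,:,::-1])
    return im,cal
def ray(cal,px):
    K=np.array(cal['K']);T=np.array(cal['pose'])
    d=T[:3,:3]@np.linalg.solve(K,[px[0],px[1],1.]);return T[:3,3],d/np.linalg.norm(d)
def atz(cal,px,z):
    o,d=ray(cal,px);return o+d*(z-o[2])/d[2]
def tri(rs):
    A=sum(np.eye(3)-np.outer(d,d) for o,d in rs);b=sum((np.eye(3)-np.outer(d,d))@o for o,d in rs)
    p=np.linalg.solve(A,b);return p,max(np.linalg.norm((np.eye(3)-np.outer(d,d))@(p-o)) for o,d in rs)
def proj(cal,P):
    T=np.array(cal['pose']);p=np.array(cal['K'])@(T[:3,:3].T@(np.array(P,float)-T[:3,3]));return p[:2]/p[2]
def look(c,l):
    return [(round(d['conf'],2),round(d['position'][1]*560,1),round(d['position'][0]*420,1)) for d in env.look_for(c,l)]
E
python3 - <<'E'
from h import *
np.set_printoptions(precision=1,suppress=True)
cs={}
for c in ['scene','side']:
    im,cal=shot(c,c); cs[c]=cal; print(c,np.array(cal['pose']).tolist(),cal['K'][0])
L={}
for l in ['sample_tube','drawer_pull','drawer_well','flap_hinge','flap_grip','rack','tall_tube_a','analyser','alcohol']:
    for c in cs:
        L[c,l]=look(c,l); print(l,c,L[c,l][:4])
    if L['scene',l] and L['side',l]:
        p,e=tri([ray(cs[c],L[c,l][0][1:]) for c in cs]); print('   ',p,e)
print(env.state()['t'])
E
```

```text
scene [[0.9903235171251688, 0.10475910842242286, -0.09102120978856813, 582.6231037808722], [0.1385025085637837, -0.7047741765929254, 0.6957804360064335, -533.6797656431811], [0.008739939952568531, -0.7016543944210017, -0.7124638406539119, 747.1067625773321], [0.0, 0.0, 0.0, 1.0]] [383.3   0.  276.1]
side [[-0.7507172935448118, -0.3599869723219061, 0.5539250174267815, -18.561954951017277], [-0.660545476294335, 0.4219274746010626, -0.6210127856363826, 682.6372912139184], [-0.01015967124679734, -0.8320977021571906, -0.554536017896836, 677.3766998973421], [0.0, 0.0, 0.0, 1.0]] [383.7   0.  281.5]
sample_tube scene [(0.44, 229.5, 402.1)]
sample_tube side []
drawer_pull scene [(0.85, 271.3, 268.0)]
drawer_pull side [(0.62, 303.6, 223.8)]
    [508.9  -7.6  37.5] 4.9322991806716425
drawer_well scene [(0.79, 272.9, 270.8), (0.28, 367.5, 363.0)]
drawer_well side [(0.81, 304.3, 227.0)]
    [510.1  -8.5  26.3] 2.1297985623254925
flap_hinge scene [(0.72, 333.9, 245.2)]
flap_hinge side [(0.79, 270.1, 176.7), (0.36, 304.1, 226.6)]
    [637.5  -9.1 141.5] 2.6663488001551716
flap_grip scene [(0.5, 319.5, 232.8)]
flap_grip side [(0.62, 284.2, 169.1), (0.41, 172.5, 360.8)]
    [599.5 -18.1 178.8] 3.7244841135480655
rack scene [(0.66, 214.8, 405.1), (0.43, 229.2, 403.8)]
rack side [(0.71, 370.2, 193.7)]
    [ 458.6 -304.9   16.8] 13.110289809708275
tall_tube_a scene [(0.74, 254.8, 405.5), (0.61, 209.1, 396.4), (0.56, 335.5, 241.7), (0.22, 224.8, 177.1)]
tall_tube_a side [(0.45, 363.4, 175.3), (0.41, 382.9, 186.7)]
    [ 517.8 -317.4   60.7] 4.636773154976458
analyser scene [(0.71, 360.6, 250.8)]
analyser side [(0.73, 239.4, 209.4), (0.66, 305.1, 225.5)]
    [704.4  64.3  41.3] 3.427699881587156
alcohol scene [(0.79, 369.0, 362.9)]
alcohol side [(0.64, 226.6, 248.3), (0.55, 296.9, 158.8)]
    [ 823.7  -27.2 -260.5] 54.35807777779161
1.0
```

View pics/scene.png

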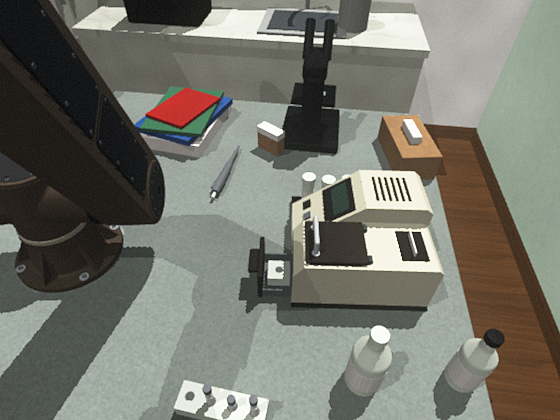

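View pics/side.png

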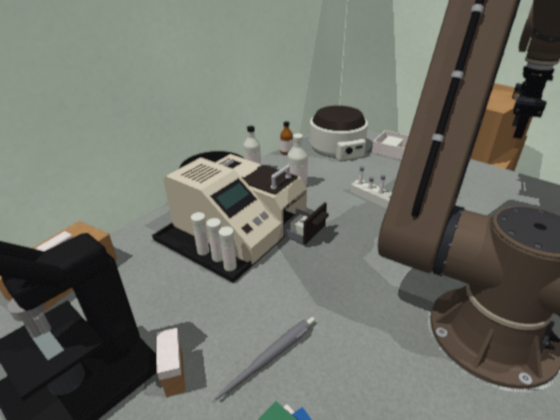

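Scene: the rack is at the bottom left, with its empty well at (190,396) and caps at about (208,390), (231,401) and (254,401). The open drawer and its white well block are at (272,270), with the handle at (316,235). Side: the rack is partly hidden at (370,190), and the drawer is at (305,225). I'll measure both more closely with the wrist camera.

```bash
python3 - <<'E'
from h import *
np.set_printoptions(precision=3,suppress=True)
s=env.state(); print(s['eef_pos'],s['tcp_rot'],s['opening'])
c=env.calibration('wrist'); print(np.array(c['pose']),c['K'][0])
sc=env.calibration('scene')
print([atz(sc,p,z) for p,z in [((190,396),30),((208,390),85),((231,401),66),((254,401),85)]])
print([atz(sc,p,z) for p,z in [((290,199),60),((292,305),0),((427,309),0)]])
E
```

```text
[ 171.407 -601.052  214.66 ] [3.142 0.    0.278] 1.0014493935980666
[[   0.275   -0.919   -0.282  250.43 ]
 [  -0.961   -0.263   -0.08  -578.397]
 [  -0.       0.293   -0.956  384.721]
 [   0.       0.       0.       1.   ]] [348.769   0.    279.066]
[array([ 401.626, -306.094,   30.   ]), array([ 442.39 , -310.008,   85.   ]), array([ 481.399, -315.572,   66.   ]), array([ 521.527, -316.327,   85.   ])]
[array([522.851, 201.201,  60.   ]), array([561.103, -76.903,   0.   ]), array([857.929, -43.972,   0.   ])]
```

carry_out:
  series:
    - [0.87, 0.82, 0, -0.5]
    - [0.87, 0.82, 0, -0.5]
    - [0.87, 0.82, 0, -0.5]
    - [0.87, 0.82, 0, -0.5]
    - [0.87, 0.82, 0, -0.5]

```text
t: 1.5
eef_pos: [354.5, -428.1, 214.8]
tcp_rot: [3.141, -0.0, 0.013]
ft_force: [1.0, -0.3, 0.3]
opening: 0.998
grip_force: 0.0
```

carry_out:
  series:
    - [0.8, 0.82, 0, -0.5]
    - [0.8, 0.82, 0, -0.5]
    - [0, 0, 0, 0]
    - [0, 0, 0, 0]
    - [0, 0, 0, 0]

```text
t: 2.0
eef_pos: [422.7, -358.6, 214.7]
tcp_rot: [3.141, 0.0, -0.089]
ft_force: [0.1, 0.1, 0.7]
opening: 0.998
grip_force: 0.0
```

```bash
cat > m.py <<'E'
from h import *
import sys,json
np.set_printoptions(precision=2,suppress=True)
n=sys.argv[1]; im,cal=shot('wrist',n)
s=env.state(); print(s['t'],s['eef_pos'],s['tcp_rot'])
d={'K':np.array(cal['K']).tolist(),'pose':np.array(cal['pose']).tolist()}
for l in sys.argv[2:]: d[l]=look('wrist',l); print(l,d[l][:5])
json.dump(d,open(n+'.json','w'),default=float)
E
python3 m.py r1 sample_tube tall_tube_a rack
```

```text
2.05 [ 422.45 -358.93  214.64] [ 3.14  0.   -0.09]
sample_tube [(0.84, 223.4, 137.2)]
tall_tube_a [(0.64, 226.0, 178.9), (0.6, 218.5, 91.5)]
rack [(0.8, 229.9, 149.8)]
```

View pics/r1.png

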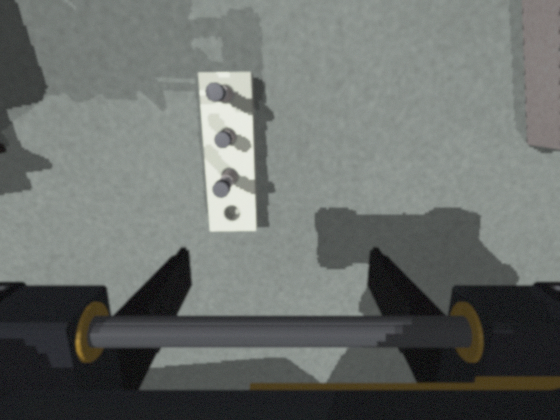

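The rack lies along the tool's x. The empty well is at (232,213), the short tube's cap at (223,138), and the tall caps at (221,188) and (216,92). Next is a second view.

carry_out:
  series:
    - [0.5, 0.5, 0, 0.1]
    - [0.5, 0.5, 0, 0.2]
    - [0, 0, 0, 0]
    - [0, 0, 0, 0]
    - [0, 0, 0, 0]
  fingers: -0.2

```text
t: 2.7
eef_pos: [472.6, -308.8, 214.6]
tcp_rot: [3.141, 0.0, -0.058]
ft_force: [-0.3, 0.6, -0.4]
opening: 0.641
grip_force: 0.0
```

```bash
python3 m.py r2 sample_tube tall_tube_a rack; python3 - <<'E'
from h import *
import json
np.set_printoptions(precision=1,suppress=True)
a,b=[json.load(open(f'r{i}.json')) for i in (1,2)]
for l in ['sample_tube','tall_tube_a','rack']:
  for i in a[l][:2]:
    for j in b[l][:2]: print(l,i,j,*tri([ray(a,i[1:]),ray(b,j[1:])]))
L=[atz(a,p,30) for p in [(199,72),(251,71),(209,231),(257,231)]]
print(L, 'yaw',np.degrees([np.arctan2(*(L[0]-L[2])[1::-1]),np.arctan2(*(L[1]-L[3])[1::-1])]),'centre',np.mean(L,0), np.linalg.norm(L[0]-L[2]))
E
```

```text
2.75 [ 472.51 -308.83  214.64] [ 3.14  0.   -0.06]
sample_tube [(0.79, 280.9, 185.9)]
tall_tube_a [(0.76, 282.9, 227.0), (0.72, 283.3, 144.6)]
rack [(0.78, 280.8, 197.4)]
sample_tube [0.84, 223.4, 137.2] [0.79, 280.9, 185.9] [ 480.1 -311.6   54.2] 0.6091869855655784
tall_tube_a [0.64, 226.0, 178.9] [0.76, 282.9, 227.0] [ 443.7 -311.5   70.6] 0.7642224632989509
tall_tube_a [0.64, 226.0, 178.9] [0.72, 283.3, 144.6] [ 509.2 -328.8  247.5] 33.64867087521538
tall_tube_a [0.6, 218.5, 91.5] [0.76, 282.9, 227.0] [ 506.7 -326.8  232.3] 15.571091510919073
tall_tube_a [0.6, 218.5, 91.5] [0.72, 283.3, 144.6] [ 520.3 -315.4   67.8] 0.2148340774469473
rack [0.8, 229.9, 149.8] [0.78, 280.8, 197.4] [ 464.7 -311.9   35. ] 2.3201302049724526
[array([ 540.9, -293.2,   30. ]), array([ 537.5, -342.4,   30. ]), array([ 381.3, -279.2,   30. ]), array([ 376.7, -330.9,   30. ])] yaw [-5.  -4.1] centre [ 459.1 -311.4   30. ] 160.22825794813207
```

View pics/r2.png

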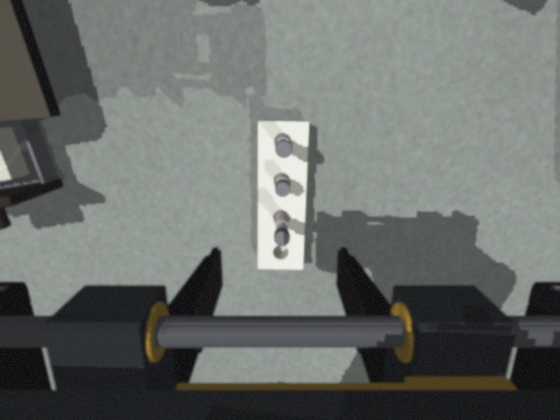

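carry_out:
  series:
    - [0.15, -0.07, -0.5, 0]
    - [0, 0, -0.5, 0]
    - [0, 0, -0.5, 0]
    - [0, 0, -0.5, 0]
    - [0, 0, -0.5, 0]

```text
t: 3.4
eef_pos: [480.4, -311.9, 88.8]
tcp_rot: [3.141, -0.0, -0.058]
ft_force: [0.5, -0.4, 0.7]
opening: 0.602
grip_force: 0.0
```

carry_out:
  series:
    - [0, 0, -0.4, 0]
    - [0, 0, -0.4, 0]
    - [0, 0, -0.15, 0]
    - [0, 0, 0, 0]
    - [0, 0, 0, 0]

```text
t: 3.9
eef_pos: [480.9, -311.9, 42.8]
tcp_rot: [3.141, -0.001, -0.058]
ft_force: [0.1, -0.3, -0.3]
opening: 0.599
grip_force: 0.0
```

carry_out:
  series:
    - [0, 0, 0, 0]
    - [0, 0, 0, 0]
    - [0, 0, 0, 0]
    - [0, 0, 0, 0]
    - [0, 0, 0, 0]
  fingers: 1

```text
t: 4.4
eef_pos: [480.7, -311.5, 42.3]
tcp_rot: [3.141, -0.0, -0.057]
ft_force: [-0.9, -1.2, 0.4]
opening: 0.237
grip_force: 0.0
```

carry_out:
  series:
    - [0, 0, 0, 0]
    - [0, 0, 0, 0]
    - [0, 0, 0, 0]
    - [0, 0, 0, 0]
    - [0, 0, 0.1, 0]

```text
t: 4.9
eef_pos: [480.4, -311.3, 46.8]
tcp_rot: [-3.141, 0.001, -0.057]
ft_force: [0.4, 1.1, 0.1]
opening: 0.149
grip_force: 30.0
```

carry_out:
  series:
    - [0, 0, 0.3, 0]
    - [0, 0, 0.5, 0]
    - [0, 0, 0.6, 0]
    - [0, 0, 0.6, 0]
    - [0, 0, 0.6, 0]

```text
t: 5.4
eef_pos: [480.5, -311.4, 178.7]
tcp_rot: [3.142, 0.0, -0.057]
ft_force: [0.6, 1.0, -0.6]
opening: 0.15
grip_force: 30.0
```

carry_out:
  series:
    - [-0.1, 0.6, 0.2, 0.3]
    - [-0.2, 0.6, 0.2, 0.3]
    - [-0.2, 0.6, 0.2, 0.3]
    - [-0.2, 0.6, 0.2, 0.3]
    - [-0.2, 0.6, 0.2, 0.4]

```text
t: 5.9
eef_pos: [435.0, -160.3, 227.8]
tcp_rot: [3.141, -0.0, 0.111]
ft_force: [-0.1, -0.0, -0.1]
opening: 0.15
grip_force: 30.0
```

carry_out:
  series:
    - [-0.2, 0.6, 0, 0]
    - [0, 0.6, 0, 0]
    - [0, 0.5, 0, 0]
    - [0, 0.3, 0, 0]
    - [0, 0, 0, 0]

```text
t: 6.4
eef_pos: [425.4, -60.2, 227.6]
tcp_rot: [3.141, -0.0, 0.112]
ft_force: [0.3, 0.2, -0.3]
opening: 0.146
grip_force: 30.0
```

carry_out:
  series:
    - [0, 0, 0, 0]
    - [0, 0, 0, 0]
    - [0, 0, 0, 0]
    - [0, 0, 0, 0]
    - [0, 0, 0, 0]

```text
t: 6.9
eef_pos: [425.7, -61.8, 227.1]
tcp_rot: [3.142, 0.0, 0.11]
ft_force: [0.4, -0.2, 0.6]
opening: 0.148
grip_force: 30.0
```

```bash
python3 m.py d1 drawer_well drawer_pull flap_hinge flap_grip sample_tube
```

```text
6.95 [425.69 -61.76 227.11] [3.14 0.   0.11]
drawer_well [(0.79, 238.1, 92.9)]
drawer_pull [(0.79, 239.1, 97.4)]
flap_hinge []
flap_grip []
sample_tube [(0.84, 278.6, 272.1), (0.21, 238.1, 98.4)]
```

View pics/d1.png

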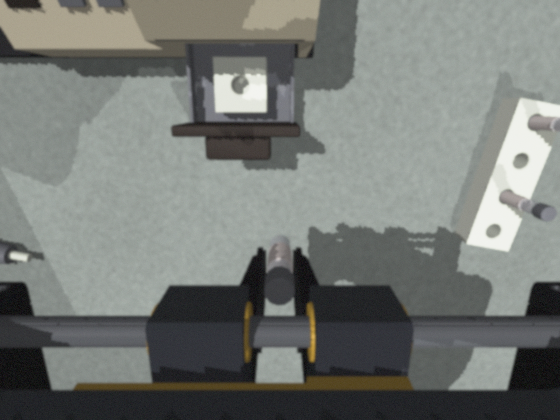

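The well mouth is at (240,84), the drawer plate spans (173–300,130), and the pull is at (238,148). The tube is held upright, and the analyser front is nearly level in the image. The next view is 60 mm further on.

carry_out:
  series:
    - [0.5, 0.2, 0, 0]
    - [0.5, 0.2, 0, 0]
    - [0.2, 0.1, 0, 0]
    - [0, 0, 0, 0]
    - [0, 0, 0, 0]

```text
t: 7.7
eef_pos: [484.9, -36.5, 226.9]
tcp_rot: [-3.141, 0.001, 0.111]
ft_force: [-0.7, 0.0, -0.8]
opening: 0.15
grip_force: 30.0
```

carry_out:
  series:
    - [0, 0, 0, 0]
    - [0, 0, 0, 0]
    - [0, 0, 0, 0]
    - [0, 0, 0, 0]
    - [0, 0, 0, 0]

```text
t: 8.2
eef_pos: [485.6, -36.6, 227.2]
tcp_rot: [3.142, -0.0, 0.11]
ft_force: [0.7, 0.8, -0.4]
opening: 0.148
grip_force: 30.0
```

```bash
python3 m.py d2 drawer_well drawer_pull flap_hinge flap_grip
```

```text
8.25 [485.64 -36.55 227.21] [ 3.14 -0.    0.11]
drawer_well [(0.96, 260.3, 169.6)]
drawer_pull [(0.84, 262.9, 173.1), (0.55, 486.1, 2.4)]
flap_hinge [(0.75, 252.7, 43.0)]
flap_grip [(0.69, 245.7, 51.6)]
```

View pics/d2.png

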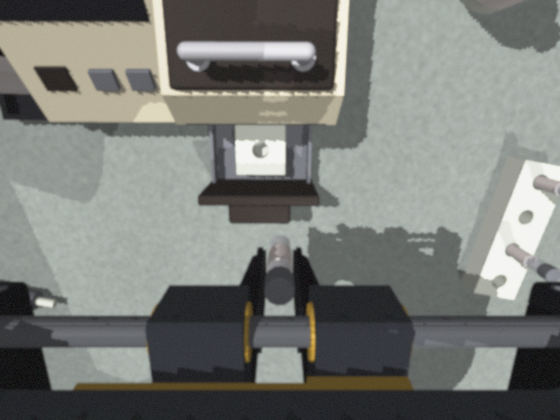

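The well mouth is at (260,150), the handle bar runs from (180,50) to (315,50), and the flap's front edge is at row 88. The analyser front is parallel to the rows.

```bash
python3 - <<'E'
from h import *
import json
np.set_printoptions(precision=1,suppress=True)
a,b=[json.load(open(f'd{i}.json')) for i in (1,2)]
def well(n,box):
    im=cv2.imread(f'pics/{n}.png');x0,y0,x1,y1=box
    g=cv2.cvtColor(im[y0:y1,x0:x1],cv2.COLOR_BGR2GRAY); _,t=cv2.threshold(g,0,255,cv2.THRESH_BINARY_INV+cv2.THRESH_OTSU)
    k,lab,st,c=cv2.connectedComponentsWithStats(t); print(n,st[1:].tolist())
    i=1+np.argmax(st[1:,4]); x,y,w,h=st[i,:4]; return np.array([x+x0+(w-1)/2,y+y0+(h-1)/2]),c[i]+[x0,y0]
wa=well('d1',(222,66,260,106)); wb=well('d2',(243,134,280,168)); print(wa,wb)
print('well tri',tri([ray(a,wa[0]),ray(b,wb[0])]))
for w in (0,1): print(atz(a,wa[w],40),atz(b,wb[w],40))
print('tri(block 1)',tri([ray(a,(215,112)),ray(b,(236,174))]),tri([ray(a,(268,112)),ray(b,(285,175))]))
print('pull front bottom ends', tri([ray(a,(207,158)),ray(b,(231,221))]),tri([ray(a,(271,159)),ray(b,(291,221))]))
print('plate top corners', tri([ray(a,(172,135)),ray(b,(199,203))]),tri([ray(a,(300,135)),ray(b,(320,203))]))
print('bar ends@177',atz(b,(180,50),177),atz(b,(315,50),177))
print('front top edge z104',atz(b,(40,122),62),atz(b,(342,122),104),atz(b,(160,122),104))
print('tube cap now', env.state()['eef_pos'])
E
```

```text
d1 [[0, 0, 38, 28, 564]]
d2 [[0, 0, 37, 24, 410]]
(array([240.5,  79.5]), array([239.5,  75.7])) (array([261. , 145.5]), array([260.1, 142. ]))
well tri (array([526.4, -13.7,  41.4]), np.float64(0.08260983914195599))
[526.4 -13.4  40. ] [526.3 -13.7  40. ]
[529.7 -12.3  40. ] [529.7 -12.4  40. ]
tri(block 1) (array([493.7,   9.6,  37. ]), np.float64(0.0610728073673696)) (array([499.3, -42. ,  40.4]), np.float64(0.7402702560790181))
pull front bottom ends (array([453.3,   8. ,  72.1]), np.float64(0.7119321539620633)) (array([458.1, -51.2,  66.3]), np.float64(0.600556328086432))
plate top corners (array([472.1,  37.3,  84.6]), np.float64(0.5291793541012968)) (array([484.6, -74.5,  84.5]), np.float64(0.6569021465504042))
bar ends@177 [591.1  32.8 177. ] [599.8 -44.8 177. ]
front top edge z104 [527.4 192.2  62. ] [559.8 -80.  104. ] [543.3  67.5 104. ]
tube cap now [485.7 -36.5 227.2]
```

```bash
python3 - <<'E'
from h import *
import json
np.set_printoptions(precision=1,suppress=True)
a,b=[json.load(open(f'd{i}.json')) for i in (1,2)]
o=[]
for n,(x0,y0,x1,y1) in (('d1',(205,48,276,120)),('d2',(226,115,294,183))):
    g=cv2.imread(f'pics/{n}.png')[y0:y1,x0:x1]; o.append(cv2.resize(g,(390,390),interpolation=cv2.INTER_NEAREST))
cv2.imwrite('pics/w.png',np.hstack(o))
print(tri([ray(a,(240,84)),ray(b,(260.5,150))]),atz(a,(240,84),40),atz(b,(260.5,150),40))
print([proj(c,(522,-13.6,40)) for c in (a,b)])
E
```

```text
(array([522.2, -13.7,  43.9]), np.float64(0.03553830155359751)) [522.3 -13.3  40. ] [521.7 -13.6  40. ]
[array([240.3,  84.4]), array([260.5, 149.7])]
```

View pics/w.png

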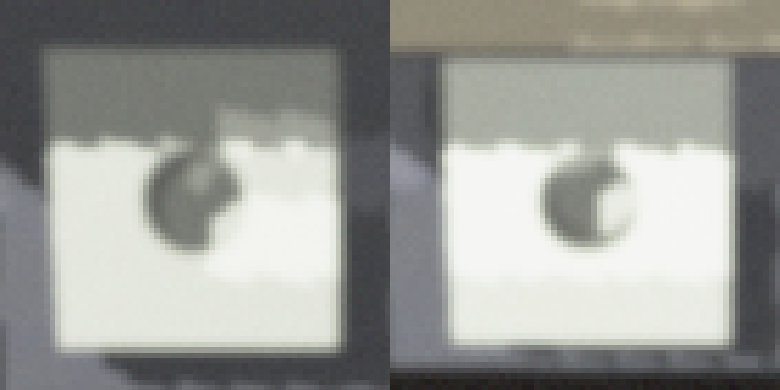

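```bash
python3 - <<'E'
from h import *
import json
np.set_printoptions(precision=1,suppress=True)
b=json.load(open('d2.json')); R=lambda v:np.array([485.64,-36.55,227.2])+np.array([v[0]*.994-v[1]*.111,v[0]*.111+v[1]*.994,v[2]])
for n,v in dict(foot=(0,0,-36),footfar=(5,0,-36),footfar3=(6.5,0,-33),capfar=(7.5,0,26),capnear=(-7.5,0,26),capL=(0,7.5,26),capR=(0,-7.5,26),L=(0,6.5,-30),Rr=(0,-6.5,-30)).items(): print(n,proj(b,R(v)))
im=cv2.imread('pics/d2.png'); 
cv2.imwrite('pics/t.png',cv2.resize(im[215:320,235:325],None,fx=5,fy=5,interpolation=cv2.INTER_NEAREST))
E
```

```text
foot [278.9 240.5]
footfar [278.9 233.1]
footfar3 [278.9 232.5]
capfar [278.8 275.5]
capnear [278.8 304.3]
capL [262.6 290.1]
capR [295.  290.1]
L [268.3 244.1]
Rr [289.4 244.1]
```

View pics/t.png

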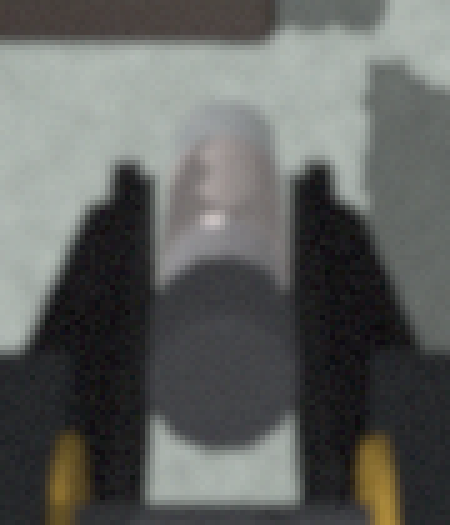

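carry_out:
  series:
    - [0.4, 0.25, 0, 0]
    - [0.34, 0.22, 0, 0]
    - [0, 0, -0.4, 0]
    - [0, 0, -0.5, 0]
    - [0, 0, -0.5, 0]

```text
t: 8.95
eef_pos: [522.8, -12.8, 156.4]
tcp_rot: [3.141, -0.001, 0.111]
ft_force: [0.3, -0.9, 0.4]
opening: 0.15
grip_force: 30.0
```

carry_out:
  series:
    - [0, 0, -0.5, 0]
    - [0, 0, -0.5, 0]
    - [0, 0, -0.3, 0]
    - [0, 0, 0, 0]
    - [0, 0, 0, 0]

```text
t: 9.45
eef_pos: [522.9, -13.0, 92.4]
tcp_rot: [3.142, 0.0, 0.11]
ft_force: [0.4, -0.7, -0.3]
opening: 0.149
grip_force: 30.0
```

carry_out:
  series:
    - [0, 0, -0.2, 0]
    - [0, 0, -0.2, 0]
    - [0, 0, -0.2, 0]
    - [0, 0, 0, 0]
    - [0, 0, 0, 0]

```text
t: 9.95
eef_pos: [522.6, -13.0, 61.9]
tcp_rot: [-3.142, 0.001, 0.11]
ft_force: [-0.6, 0.0, 0.4]
opening: 0.148
grip_force: 30.0
```

carry_out:
  series:
    - [0, 0, -0.1, 0]
    - [0, 0, -0.08, 0]
    - [0, 0, 0, 0]
    - [0, 0, 0, 0]
    - [0, 0, 0, 0]

```text
t: 10.45
eef_pos: [522.7, -13.0, 53.3]
tcp_rot: [3.141, -0.0, 0.11]
ft_force: [-1.2, -0.8, -0.0]
opening: 0.147
grip_force: 30.0
```

carry_out:
  series:
    - [0, 0, 0, 0]
    - [0, 0, 0, 0]
    - [0, 0, 0, 0]
    - [0, 0, 0, 0]
    - [0, 0, 0, 0]
  fingers: -0.2

```text
t: 10.95
eef_pos: [522.7, -13.0, 53.2]
tcp_rot: [3.141, -0.0, 0.11]
ft_force: [-0.5, 0.0, 0.0]
opening: 0.513
grip_force: 0.0
```

carry_out:
  series:
    - [0, 0, 0.3, 0]
    - [0, 0, 0.5, 0]
    - [0, 0, 0.6, 0]
    - [0, 0, 0.6, 0]
    - [0, 0, 0.4, 0]

```text
t: 11.45
eef_pos: [522.9, -13.0, 175.2]
tcp_rot: [3.141, -0.002, 0.11]
ft_force: [-0.2, 0.5, 0.3]
opening: 0.599
grip_force: 0.0
```

carry_out:
  series:
    - [-0.3, -0.03, 0.4, 0]
    - [-0.5, -0.06, 0, 0]
    - [-0.5, -0.06, 0, 0]
    - [-0.5, -0.08, 0, 0]
    - [0, 0, 0, 0]
  fingers: 1

```text
t: 11.95
eef_pos: [430.3, -24.5, 193.3]
tcp_rot: [-3.141, 0.001, 0.11]
ft_force: [-0.4, 0.1, -0.1]
opening: 0.24
grip_force: 0.0
```

carry_out:
  series:
    - [0, 0, 0, 0]
    - [0, 0, 0, 0]
    - [0, 0, 0, 0]
    - [0, 0, 0, 0]
    - [0, 0, 0, 0]

```text
t: 12.45
eef_pos: [432.9, -24.5, 193.0]
tcp_rot: [3.142, 0.0, 0.11]
ft_force: [-0.6, 0.2, 0.4]
opening: 0.01
grip_force: 0.0
```

```bash
python3 m.py d3 drawer_well sample_tube drawer_pull
```

```text
12.5 [432.84 -24.44 193.03] [3.14 0.   0.11]
drawer_well [(0.74, 277.6, 112.5)]
sample_tube [(0.78, 277.8, 95.2)]
drawer_pull [(0.82, 277.0, 116.0)]
```

View pics/d3.png

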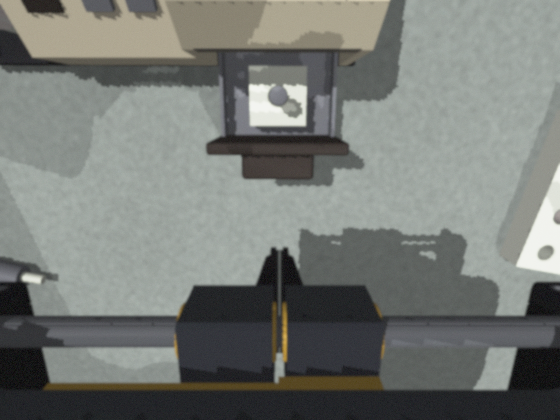

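The tube stands in the well, with its cap at (278,96) over the white block. The shut fingers are in line with the pull at (278,167). Next I go down in front of the pull and push.

carry_out:
  series:
    - [0, 0, -0.5, 0]
    - [0, 0, -0.6, 0]
    - [0, 0, -0.6, 0]
    - [0, 0, -0.6, 0]
    - [0, 0, -0.4, 0]

```text
t: 13.15
eef_pos: [432.3, -24.4, 56.6]
tcp_rot: [-3.141, 0.001, 0.11]
ft_force: [0.6, -0.5, 0.4]
opening: 0.008
grip_force: 0.0
```

carry_out:
  series:
    - [0, 0, 0, 0]
    - [0.1, 0.01, 0, 0]
    - [0.15, 0.02, 0, 0]
    - [0.15, 0.02, 0, 0]
    - [0.15, 0.02, 0, 0]

```text
t: 13.65
eef_pos: [461.2, -21.0, 59.0]
tcp_rot: [3.141, -0.001, 0.11]
ft_force: [-1.8, -0.8, 1.8]
opening: 0.006
grip_force: 1.1
```

carry_out:
  series:
    - [0.16, 0.02, 0, 0]
    - [0.16, 0.02, 0, 0]
    - [0.16, 0.02, 0, 0]
    - [0.16, 0.02, 0, 0]
    - [0.1, 0.01, 0, 0]

```text
t: 14.15
eef_pos: [498.0, -16.4, 58.1]
tcp_rot: [3.142, -0.0, 0.11]
ft_force: [-2.0, -0.8, 1.9]
opening: 0.004
grip_force: 1.1
```

carry_out:
  series:
    - [0.1, 0.01, 0, 0]
    - [0.1, 0.01, 0, 0]
    - [0.06, 0.01, 0, 0]
    - [0.06, 0.01, 0, 0]
    - [0, 0, 0, 0]

```text
t: 14.65
eef_pos: [508.0, -15.0, 58.0]
tcp_rot: [-3.14, 0.012, 0.111]
ft_force: [-28.0, -12.6, 20.8]
opening: 0.005
grip_force: 14.2
```

carry_out:
  series:
    - [0.04, 0, 0, 0]
    - [0.04, 0, 0, 0]
    - [0.04, 0, 0, 0]
    - [0, 0, 0, 0]
    - [0, 0, 0, 0]

```text
t: 15.15
eef_pos: [508.2, -14.9, 58.0]
tcp_rot: [-3.138, 0.024, 0.111]
ft_force: [-53.8, -18.9, 42.0]
opening: 0.003
grip_force: 27.7
```

carry_out:
  series:
    - [-0.4, -0.03, 0, 0]
    - [-0.4, -0.03, 0, 0]
    - [-0.4, -0.03, 0.3, 0]
    - [-0.4, -0.03, 0.6, 0]
    - [0, 0, 0.6, 0]
  fingers: -0.2

```text
t: 15.65
eef_pos: [437.1, -20.4, 133.6]
tcp_rot: [-3.141, 0.002, 0.11]
ft_force: [1.2, 0.5, -0.8]
opening: 0.367
grip_force: 0.0
```

carry_out:
  series:
    - [0, 0.2, 0.6, 0]
    - [0.2, 0.1, 0.6, 0]
    - [0.2, 0.1, 0.6, 0]
    - [0.2, 0, 0.2, 0]
    - [0, 0, 0, 0]

```text
t: 16.15
eef_pos: [470.8, -0.5, 234.6]
tcp_rot: [3.141, -0.004, 0.111]
ft_force: [-0.1, -0.5, 0.0]
opening: 0.598
grip_force: 0.0
```

carry_out:
  series:
    - [0, 0, 0, 0]
    - [0, 0, 0, 0]
    - [0, 0, 0, 0]
    - [0, 0, 0, 0]
    - [0, 0, 0, 0]

```text
t: 16.65
eef_pos: [469.0, -0.5, 232.9]
tcp_rot: [-3.142, 0.0, 0.11]
ft_force: [-0.0, -0.9, 0.5]
opening: 0.598
grip_force: 0.0
```

```bash
python3 m.py f1 drawer_pull flap_grip flap_hinge
```

```text
16.7 [469.05  -0.53 232.97] [-3.14  0.    0.11]
drawer_pull [(0.55, 300.1, 121.9)]
flap_grip [(0.96, 310.2, 28.2)]
flap_hinge [(0.68, 308.2, 34.4), (0.68, 43.6, 285.1)]
```

View pics/f1.png

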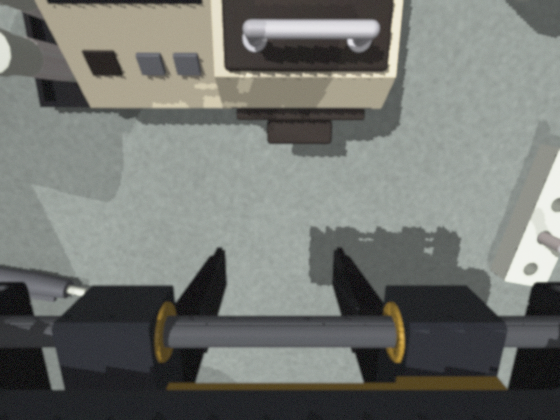

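The drawer plate is against the front face, with the pull at (300,132). The bar runs from (243,30) to (379,30). I'll check the shut depth and triangulate the bar.

```bash
python3 - <<'E'
from h import *
import json
np.set_printoptions(precision=2,suppress=True)
b,c=json.load(open('d2.json')),json.load(open('f1.json'))
print('L',tri([ray(b,(179,50)),ray(c,(244,30))])); print('R',tri([ray(b,(314,50)),ray(c,(378,30))]))
print('mid',tri([ray(b,(246.5,50)),ray(c,(311,30))]))
for p in [(311,30)]: print(atz(c,p,177)); 
print(atz(b,(246.5,50),177))
print('pull',atz(c,(299.5,143),65)); print('plate',atz(c,(300,119),89))
print(proj(c,(520,-14.2,65)),proj(c,(515,-14.8,65)))
print(env.state()['joints'])
# network estimate from scene & side
for k,z in (('scene',1),('side',1)):
    pass
E
```

```text
L (array([590.98,  34.04, 173.85]), np.float64(0.449623940472824))
R (array([599.6 , -44.57, 174.9 ]), np.float64(0.47739745935049177))
mid (array([595.29,  -5.36, 174.41]), np.float64(0.4637669038263597))
[594.35  -5.37 177.  ]
[595.4   -5.44 177.  ]
pull [518.26 -14.72  65.  ]
plate [541.06 -10.87  89.  ]
[299.19 141.1 ] [299.14 146.44]
[-0.14  0.25  1.9  -0.    0.99  1.32]
```

carry_out:
  series:
    - [0.17, 0, 0, 1]
    - [0.17, 0, 0, 1]
    - [0.17, 0, 0, 1]
    - [0.17, 0, 0, 1]
    - [0.17, 0, 0, 1]

```text
t: 17.35
eef_pos: [512.0, -0.5, 233.1]
tcp_rot: [3.141, 0.0, 0.638]
ft_force: [0.3, -0.2, 0.2]
opening: 0.599
grip_force: 0.0
```

carry_out:
  series:
    - [0.17, 0, 0, 1]
    - [0.17, 0, 0, 1]
    - [0.17, 0, 0, 1]
    - [0.17, 0, 0, 1]
    - [0.17, 0, 0, 1]

```text
t: 17.85
eef_pos: [554.5, -0.5, 233.1]
tcp_rot: [-3.142, 0.0, 1.162]
ft_force: [0.6, -0.9, 0.7]
opening: 0.597
grip_force: 0.0
```

carry_out:
  series:
    - [0.17, 0, 0, 1]
    - [0.17, 0, 0, 1]
    - [0.17, 0, 0, 1]
    - [0.17, 0, 0, 1]
    - [0.14, -0.1, 0, 1]

```text
t: 18.35
eef_pos: [595.6, -5.2, 233.0]
tcp_rot: [-3.142, -0.0, 1.686]
ft_force: [-0.4, -0.7, 0.3]
opening: 0.6
grip_force: 0.0
```

carry_out:
  series:
    - [0, 0, 0, 0]
    - [0, 0, 0, 0]
    - [0, 0, 0, 0]
    - [0, 0, 0, 0]
    - [0, 0, 0, 0]

```text
t: 18.85
eef_pos: [595.0, -5.4, 233.3]
tcp_rot: [3.141, 0.0, 1.68]
ft_force: [0.4, -0.9, -0.3]
opening: 0.6
grip_force: 0.0
```

```bash
python3 m.py f2 flap_grip
```

```text
18.9 [595.08  -5.4  233.28] [3.14 0.   1.68]
flap_grip [(0.79, 282.9, 216.2)]
```

View pics/f2.png

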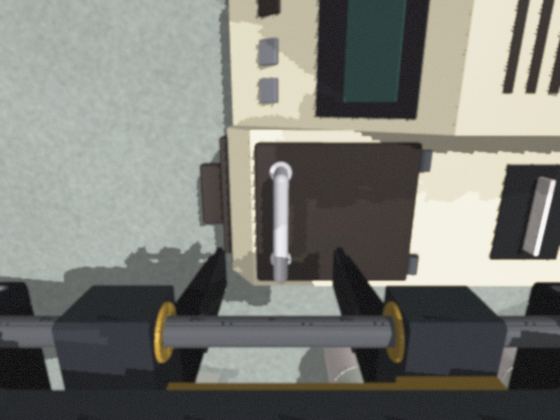

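The bar is at column 280, midway between the open fingers, and runs along the tool's x. Next I descend and close.

carry_out:
  series:
    - [0, 0, -0.4, 0]
    - [0, 0, -0.4, 0]
    - [0, 0, -0.4, 0]
    - [0, 0, -0.26, 0]
    - [0, 0, 0, 0]

```text
t: 19.45
eef_pos: [594.5, -5.4, 158.7]
tcp_rot: [-3.139, -0.001, 1.681]
ft_force: [1.0, -0.2, -0.3]
opening: 0.6
grip_force: 0.0
```

carry_out:
  series:
    - [0, 0, 0, 0]
    - [0, 0, 0, 0]
    - [0, 0, 0, 0]
    - [0, 0, 0, 0]
    - [0, 0, 0, 0]
  fingers: 1

```text
t: 19.95
eef_pos: [595.3, -5.5, 160.5]
tcp_rot: [3.141, 0.0, 1.681]
ft_force: [0.4, 0.3, 0.2]
opening: 0.235
grip_force: 0.0
```

carry_out:
  series:
    - [0, 0, 0, 0]
    - [0, 0, 0, 0]
    - [0, 0, 0, 0]
    - [0, 0, 0, 0]
    - [0, 0, 0, 0]

```text
t: 20.45
eef_pos: [595.9, -5.4, 160.3]
tcp_rot: [3.14, 0.0, 1.681]
ft_force: [5.5, 1.5, -1.9]
opening: 0.096
grip_force: 30.0
```

carry_out:
  series:
    - [0.08, 0.01, 0.18, 0]
    - [0.09, 0.01, 0.17, 0]
    - [0.11, 0.01, 0.16, 0]
    - [0, 0, 0, 0]
    - [0, 0, 0, 0]

```text
t: 20.95
eef_pos: [608.5, -4.1, 185.5]
tcp_rot: [-3.14, -0.0, 1.681]
ft_force: [-3.7, -1.7, -1.2]
opening: 0.098
grip_force: 30.0
```

carry_out:
  series:
    - [0.12, 0.01, 0.15, 0]
    - [0.13, 0.02, 0.14, 0]
    - [0.15, 0.02, 0.13, 0]
    - [0.15, 0.02, 0.12, 0]
    - [0, 0, 0, 0]

```text
t: 21.45
eef_pos: [635.7, -1.1, 214.7]
tcp_rot: [-3.14, 0.001, 1.681]
ft_force: [-15.6, -4.6, 15.7]
opening: 0.093
grip_force: 30.0
```

carry_out:
  series:
    - [0.17, 0.02, 0.1, 0]
    - [0.17, 0.02, 0.09, 0]
    - [0.18, 0.02, 0.07, 0]
    - [0, 0, 0, 0]
    - [0, 0, 0, 0]

```text
t: 21.95
eef_pos: [662.5, 1.9, 227.4]
tcp_rot: [3.141, 0.001, 1.681]
ft_force: [-7.4, -3.6, 12.1]
opening: 0.095
grip_force: 30.0
```

carry_out:
  series:
    - [0.19, 0.02, 0.05, 0]
    - [0.19, 0.02, 0.03, 0]
    - [0, 0, 0, 0]
    - [0, 0, 0, 0]
    - [0, 0, 0, 0]

```text
t: 22.45
eef_pos: [682.1, 4.0, 231.6]
tcp_rot: [3.139, 0.001, 1.681]
ft_force: [-4.2, -3.5, 10.8]
opening: 0.098
grip_force: 30.0
```

```bash
python3 - <<'E'
from h import *
im,c=shot('scene','e1'); s=env.state(); print(s['t'],s['eef_pos'],s['ft_force'],s['grip_force'])
wi,_=shot('wrist')
sd,_=shot('side')
f=lambda a,x0,x1,y0,y1:cv2.resize(a[y0:y1,x0:x1,::-1],(390,390))
cv2.imwrite('pics/e.png',np.hstack([f(im,240,440,150,350),f(wi,140,560,0,420)]))
E
```

```text
22.5 [682.09788437   3.94074989 231.58010857] [-3.68930625 -3.46812179  9.87996209] 29.999760389328003
```

View pics/e.png

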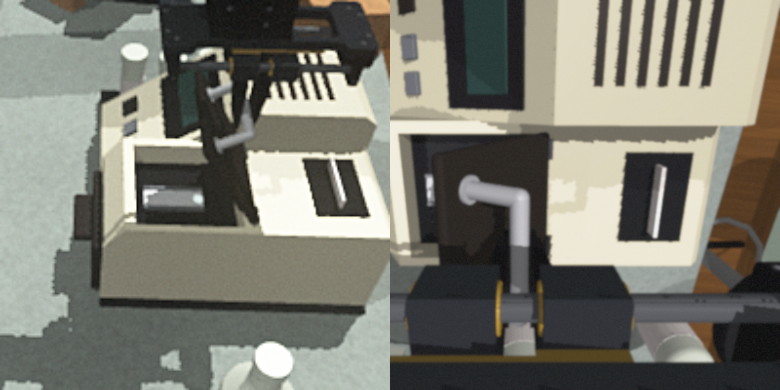

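The flap stands open with the bar in the fingers, and the drawer is flush with the front. The bar has travelled about 86–87 mm back and 71 mm up, which is about 60°. I'll let it settle and hand in.

carry_out:
  series:
    - [0, 0, 0, 0]
    - [0, 0, 0, 0]
    - [0, 0, 0, 0]
    - [0, 0, 0, 0]
    - [0, 0, 0, 0]

```text
t: 23.1
eef_pos: [682.1, 3.9, 231.6]
tcp_rot: [3.139, 0.001, 1.681]
ft_force: [-4.0, -3.4, 9.8]
opening: 0.098
grip_force: 30.0
```

```bash
python3 -c "
from cell import env
s=env.state();print(s['t'],s['eef_pos'],s['ft_force'],s['grip_force']);print(env.job_done())"
```

```text
23.1 [682.07469196   3.94095821 231.57553165] [-3.95977068 -3.39279225  9.80356068] 29.999821186065674
the job is handed in; nothing more can be done
None
```

I handed the job in at 23.1 s: the short tube stands in the drawer's well, the drawer is pushed to its stop, and the gripper holds the flap still by its bow handle at about 60° (worked out from how far the handle moved); no verdict came back.

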